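Put the square cup away mouth-down in the drawer

TASK

Put the square cup away: turn it over, stand it mouth-down on the floor of the open drawer and let go of it, then slide the drawer fully shut without slamming it. Never drop the cup or let it topple, and leave the round cup, the candle holder and the remote control where they are.

Things in the scene. Friction and masses are not known exactly. Their poses are not given: they have to be found in the camera images.
- cup: The square cup: white stoneware, straight flat sides, 56 x 56 mm outside, 70 mm tall, walls and base 5 mm thick, 0.18 to 0.29 kg. Origin: centre of the underside of its closed base; z runs from base to mouth (up at the start), x and y are square to its sides. It lies steadily on any side and can be gripped across oppopoint sides. It starts mouth-up on the table, on the robot's left.
- cup_center (a point): The table from 0.34 to 0.52 m ahead of the robot's base and 0.10 to 0.24 m to its left is free, for turning the cup. Centre of the square cup, half way up its axis (35 mm from base and from mouth); axes as the cup's.
- cup_mouth (a point): Centre of the square cup's mouth, in the plane of its rim, 70 mm from the underside of the base; axes as the cup's.
- cab: Dark wooden chest with one drawer, fixed to the table, 260 mm deep (x), 240 wide (y), 130 high; origin at the centre of its underside; the drawer opens to -x of its own axes, z up. Its top and sides are 12 mm thick and end 115 mm from the origin towards -x; what stands in the drawer must be under 95 mm tall to pass beneath the top.
- cab_drawer0 (a joint): How far the drawer is pulled out, m: 0 is fully shut, starts 0.15 to 0.175 open, end of travel 0.18. It slides along the chest's x axis (shutting is +x), with about 2.5 N of friction and 12 N per m/s of damping; no latch.
- drawer_floor (a point): Centre of the drawer's inner floor, on its upper face, 22 mm above the table; moves with the drawer; axes as the chest's. Inside, the drawer is 215 mm long (x) and 198 wide (y); its walls stand 86 mm above the floor. The outer face of its front panel (103 mm tall) is 128 mm from here towards -x. While open, its rear part stays under the chest's top.
- cab_drawer0_handle (a point): Middle of the drawer's horizontal brass bar handle, 120 mm long along y, 35 mm in front of the drawer's front, 92 mm above the table; axes as the chest's. It is rigid and may be pushed.
- roundcup: Bystander: round white cup, 72 mm across the rim and 90 mm tall, standing mouth-up on the robot's left; origin at the centre of its underside.
- candle: Bystander: turned dark wood candle holder, 72 mm wide, 135 mm tall; origin at the centre of its underside.
- remote: Bystander: black remote control, 45 x 160 x 18 mm, lying on the chest's top; origin at the centre of its underside.

How it is judged:
By the outcome, as a careful person would: the job done as asked, in the order asked, and still so for the second after the job is handed in, with the robot touching nothing.
It also fails if it takes over 72 s, if anything falls off the work surface, if the arm or the gripper's body presses on something with over 40 N, if the wrist force passes 120 N, or if a joint passes its speed limit or range.

ROBOT

A 7-joint arm with a two-finger parallel gripper is mounted at the origin on the work surface. World frame = base frame: x ahead of the robot, y to its left, z up, the work surface at z = 0. Lengths are in mm, angles in rad, forces in N, time in s.
With the tool pointing down it reaches from about 425 to 1025 mm from the base axis. Payload 9.4 kg.
Tool frame: the origin (TCP) lies midway between the tips of the shut fingers; the grasp point (between the pads) lies env.pinch_z behind it (env.pinch_z is the distance from the TCP to the grasp point, in mm); z points along the fingers, y is the line along which they close (so a half turn about z gives the same grasp; the last joint's range is limited). The gripper opens to 93 mm and grips with 3 to 60 N. Pads are 15 mm wide; open, the fingers measure 128 mm over their backs; the gripper's body (75 mm by 188 mm) begins 65 mm behind the grasp point.
Start: joints at [-1.275, 0.599, -0.003, 1.599, 0.002, 0.943, -0.08], TCP at [264.067, 675.198, 218.618] pointing down, gripper open.
Joint ranges: [-2.57, 2.57], [-0.35, 1.97], [-1.29, 1.29], [0.11, 2.56], [-1.05, 4.19], [0.11, 1.86], [-2.63, 2.63]. Speed limits (rad/s): [2.22, 2.22, 3.01, 3.01, 3.14, 3.14, 3.14].

INTERFACE

Orientations are given as a unit quaternion [w, x, y, z].
In Python, from station import env gives the robot as it stands.
- The arm moves only by the shell command python3 nudge.py, which reads ROWS from standard input. ROWS is a JSON list of rows, 1 to 20 of them, each of 5 numbers: the finger opening in mm, then dx, dy, dz in mm, then a turn about the tool's z in rad; each row is the pose to reach, as a shift and turn from the pose commanded when the command began, along the tool's axes at that moment; what a row does not reach only later rows make up. A row lasts 1/8 s, in which the tool goes at most 62.5 mm and 0.188 rad, less where a joint would pass 70% of its speed; a pose out of reach is approached as far as the arm can. The fingers move at their own pace and stop on an object; the grip force is fixed at half the most. Time passes only in rows, so rows that do not move let the fingers close. It prints the time, the measured TCP pose, the force, the opening and the grip force at its end. Input that does not fit is refused with a message, and nothing moves.
- env.sense(): the state, without advancing time (a new reading comes with each control period).
- env.get_image(name): name is "scene" or "side" or "wrist"; returns the picture (384x512x3 uint8, red, green, blue); there is no depth.
- env.camera_model(name): a dict with "fx", "fy", "cx", "cy" (pixels), "dist" ([k1, k2, p1, p2, k3] as OpenCV has them; the pictures are not rectified), "pose" (4x4, takes a point from camera to world coordinates); the wrist camera has in their place "mount" (4x4, takes a point from camera to tool coordinates, whose origin is the TCP and whose axes are the flange's). Camera axes: x right, y up, looking along -z (the intrinsics and any distortion apply to the point x, -y, -z); pixel columns grow to the right and rows downward; lengths in mm; the calibration is good to about 2 mm. A picture is of the moment at which its call begins: read the wrist's pose just before it. camera_model takes no time and is no camera call.
- env.finish_job(): hands the job in; it is judged then, once.
The state is a dict: "clock": time; "q": joint angles; "qvel": joint speeds; "joint_efforts": joint torques, N m; "tcp_pos": TCP position; "tcp_rot": TCP orientation; "wrist_force": force on the tool from outside, world axes, zero at the start; "moment": the same for the moment, N m; "grip_width": finger opening in mm; "gripper_force": force on a finger pad.
Only numpy, scipy, OpenCV 4.12 (cv2) and the standard library are available. Lean on these libraries where they do the work, as an engineer would, in place of code of your own. Each camera call takes 0.05 s, during which the arm holds its last target. There are 200 camera calls.

## Working session

There is one attempt and no reset: what is moved stays moved. The work goes in short steps, Python scripts to look and compute and a shell command to move; the robot and the scene stay as the last step left them, time stands still between calls to the robot, and variables do not carry over. Pictures are saved under pics/ and viewed, at most 10 in all, crops included, and the job is handed in when it is done.

```bash
ls; mkdir -p pics
python3 - <<'E'
from station import env
import cv2,numpy as np
print(env.pinch_z, env.sense())
for n in("scene","side"):
    cv2.imwrite(f"pics/{n}0.png",env.get_image(n)[:,:,::-1]); m=env.camera_model(n);print(n,m)
print(env.camera_model("wrist"))
E
```

```text
nudge.py
pics
station.py
  5 nudge.py
  3 station.py
  8 total
18.8 {'clock': 0.0, 'q': array([-1.27473559,  0.60013675, -0.00252796,  1.60012671,  0.00180574,
        0.94291617, -0.07978687]), 'qvel': array([ 1.10894669e-03, -9.76640439e-05,  2.70147271e-04, -9.81227350e-04,
       -1.47125456e-03, -8.58759042e-05, -2.54418776e-04]), 'joint_efforts': array([-2.23342293e-03, -7.65052485e+01,  1.49684116e+00, -2.52352899e+01,
       -5.23963524e-02,  1.69727847e-02,  1.21412113e-04]), 'tcp_pos': array([263.88384096, 674.73845266, 217.75293596]), 'tcp_rot': array([-6.83775637e-05,  1.85272461e-01,  9.82686871e-01, -7.89580845e-04]), 'wrist_force': array([ 0.55846297,  0.75543825, -0.24698798]), 'moment': array([-0.04275769,  0.00338874,  0.05322705]), 'gripper_force': 0.0, 'grip_width': 93.01701602826472}
scene {'fx': 488.56114240107826, 'fy': 488.56114240107826, 'cx': 248.49222156739557, 'cy': 193.48288886258769, 'dist': array([-0.15745499,  0.        ,  0.        ,  0.        ,  0.        ]), 'pose': array([[ 1.83968685e-0
[... 696 characters left out ...]
 1.73427733e-02,  6.78513871e-01,  7.34382839e-01,
         9.52760896e+02],
       [ 0.00000000e+00,  0.00000000e+00,  0.00000000e+00,
         1.00000000e+00]])}
{'fx': 336.41038878261475, 'fy': 336.41038878261475, 'cx': 256.0807056259065, 'cy': 188.24753349777396, 'dist': array([-0.08303516,  0.        ,  0.        ,  0.        ,  0.        ]), 'mount': array([[-1.61805956e-04,  9.62932768e-01,  2.69741464e-01,
         7.37663900e+01],
       [ 9.99999985e-01,  1.71196115e-04, -1.12863446e-05,
         6.24677464e-01],
       [-5.70466818e-05,  2.69741458e-01, -9.62932782e-01,
        -1.66106147e+02],
       [ 0.00000000e+00,  0.00000000e+00,  0.00000000e+00,
         1.00000000e+00]])}
```
View pics/scene0.png

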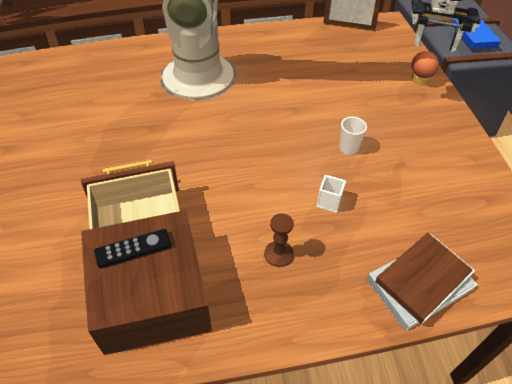

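View pics/side0.png

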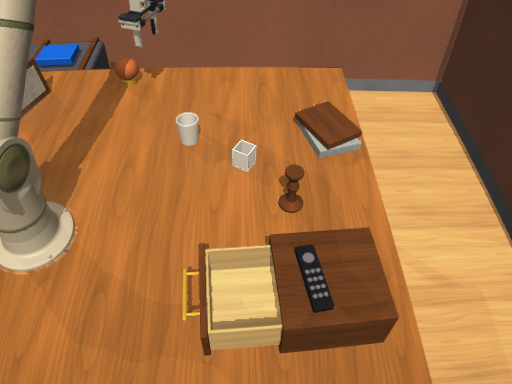

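The scene view shows the cup at about (331,193), the round cup at (352,135), the candle at (280,240), and the open drawer around (133,195). In the side view the cup is at about (244,155), the candle at (291,190), and the drawer at (240,295) with the handle at x≈190.

Create h.py:
```python
from station import env
import cv2,numpy as np
from scipy.spatial.transform import Rotation as R
def rot(q): return R.from_quat([q[1],q[2],q[3],q[0]]).as_matrix()
def cam(n):
    m=env.camera_model(n)
    if n=="wrist":
        s=env.sense();T=np.eye(4);T[:3,:3]=rot(s["tcp_rot"]);T[:3,3]=s["tcp_pos"];m["pose"]=T@m["mount"]
    m["K"]=np.array([[m["fx"],0,m["cx"]],[0,m["fy"],m["cy"]],[0,0,1]]);return m
def rays(m,px):
    u=cv2.undistortPoints(np.array(px,float).reshape(-1,1,2),m["K"],m["dist"])[:,0]
    d=np.c_[u[:,0],-u[:,1],-np.ones(len(u))]@m["pose"][:3,:3].T
    return m["pose"][:3,3],d/np.linalg.norm(d,axis=1)[:,None]
def onz(m,px,z):
    o,d=rays(m,px);return o+d*((z-o[2])/d[:,2])[:,None]
def comps(im,mask,amin=60):
    n,l,st,c=cv2.connectedComponentsWithStats(mask.astype(np.uint8))
    return [(st[i].tolist(),c[i],l==i) for i in range(1,n) if st[i,4]>amin]
def hsv(im): return cv2.cvtColor(im,cv2.COLOR_RGB2HSV)
def quad(mask):
    c=max(cv2.findContours(mask.astype(np.uint8),0,2)[0],key=cv2.contourArea)
    return c
def totool(dw):
    return rot(env.sense()["tcp_rot"]).T@np.array(dw,float)
```

Run:
```python
from h import *
for n,z in(("scene",40),("side",40)):
    im=cv2.imread(f"pics/{n}0.png")[:,:,::-1].copy();h=hsv(im);m=cam(n)
    print(n)
    for nm,mk in(("white",(h[...,1]<50)&(h[...,2]>120)),("yellow",(h[...,0]>18)&(h[...,0]<30)&(h[...,1]>150)&(h[...,2]>120)),("cream",(h[...,0]>14)&(h[...,0]<32)&(h[...,1]<130)&(h[...,1]>40)&(h[...,2]>130)),("dark",h[...,2]<105)):
        for st,c,k in comps(im,mk,80):
            if nm=="yellow": 
                b=cv2.boxPoints(cv2.minAreaRect(quad(k)));print(nm,st,onz(m,b,92).round().tolist())
            else: print(nm,st,c.round(),onz(m,[c],z).round()[0])
```

```text
scene
white [330, 0, 45, 25, 910] [352.  10.] [-246.  624.   40.]
white [431, 0, 27, 14, 265] [444.   6.] [-241. 1015.   40.]
white [244, 16, 48, 7, 160] [268.  19.] [-236.  288.   40.]
white [415, 25, 9, 21, 98] [419.  34.] [-56. 818.  40.]
white [451, 28, 12, 24, 111] [457.  40.] [ -5. 951.  40.]
white [71, 34, 50, 10, 181] [96. 38.] [-237. -342.   40.]
white [0, 47, 35, 8, 120] [16. 50.] [-237. -634.   40.]
white [162, 61, 62, 35, 726] [186.  84.] [ 95. -47.  40.]
white [340, 117, 27, 37, 458] [352. 132.] [397. 401.  40.]
white [317, 175, 29, 37, 714] [330. 193.] [602. 275.  40.]
white [147, 235, 11, 10, 86] [152. 239.] [ 662. -187.   40.]
white [367, 260, 51, 70, 787] [392. 300.] [923. 323.  40.]
white [423, 269, 54, 54, 499] [456. 293.] [938. 477.  40.]
yellow [106, 160, 46, 14, 98] [[457.0, -287.0, 92.0], [448.0, -169.0, 92.0], [466.0, -168.0, 92.0], [475.0, -284.0, 92.0]]
cream [163, 0, 48, 60, 1152] [185.  39.] [-158.  -25.   40.]
cream [329, 0, 47, 25, 966] [352.  11.] [-245.  623.   40.]
cream [432, 0, 25, 14, 178] [445.   6.] [-240. 1019.   40.]
cream [162, 56, 72, 43, 165
[... 2019 characters left out ...]
 70, 2778] [ 36. 243.] [ 45. -59.  40.]
cream [206, 245, 76, 105, 6685] [242. 298.] [ 589. -215.   40.]
dark [0, 0, 115, 137, 2665] [50. 63.] [-196.  841.   40.]
dark [118, 0, 46, 35, 551] [144.  14.] [ 129. 1261.   40.]
dark [432, 0, 80, 240, 11485] [482.  93.] [1535.  626.   40.]
dark [294, 113, 67, 44, 509] [319. 135.] [847. 366.  40.]
dark [0, 143, 58, 90, 2005] [ 22. 179.] [-75. 178.  40.]
dark [278, 172, 26, 41, 374] [291. 192.] [733. 118.  40.]
dark [269, 230, 129, 123, 5442] [322. 300.] [ 777. -225.   40.]
dark [335, 276, 28, 7, 86] [349. 279.] [ 851. -170.   40.]
dark [339, 302, 50, 14, 301] [363. 308.] [ 871. -249.   40.]
dark [201, 330, 10, 25, 137] [206. 345.] [ 509. -330.   40.]
```

```bash
echo '[[93,-20,-11,0,0],[93,-60,-33,0,0],[93,-110,-60,0,0],[93,-160,-88,0,0],[93,-210,-115,0,0],[93,-260,-142,0,0],[93,-310,-170,0,0],[93,-360,-197,0,0],[93,-400,-219,0,0],[93,-435,-238,0,0],[93,-459,-251,0,0],[93,-459,-251,0,0],[93,-459,-251,0,0],[93,-459,-251,0,0]]' | python3 nudge.py
python3 - <<'E'
from h import *
m=cam("wrist");im=env.get_image("wrist");cv2.imwrite("pics/w1.png",im[:,:,::-1])
h=hsv(im)
for st,c,k in comps(im,(h[...,1]<60)&(h[...,2]>100),400):
    r=cv2.minAreaRect(quad(k));print(st,onz(m,cv2.boxPoints(r),70).round(1).tolist())
E
```

```text
clock: 1.85
tcp_pos: [599.2, 275.3, 218.7]
tcp_rot: [-0.0, 0.185, 0.983, 0.0]
wrist_force: [-0.2, -0.5, -0.8]
grip_width: 93.0
gripper_force: 0.0
[225, 134, 67, 71, 3606] [[608.2, 238.2, 70.0], [555.5, 271.4, 70.0], [584.1, 318.8, 70.0], [638.8, 287.8, 70.0]]
[343, 322, 36, 24, 453] [[806.5, 299.1, 70.0], [788.6, 335.2, 70.0], [810.7, 342.6, 70.0], [829.5, 306.0, 70.0]]
```

View pics/w1.png

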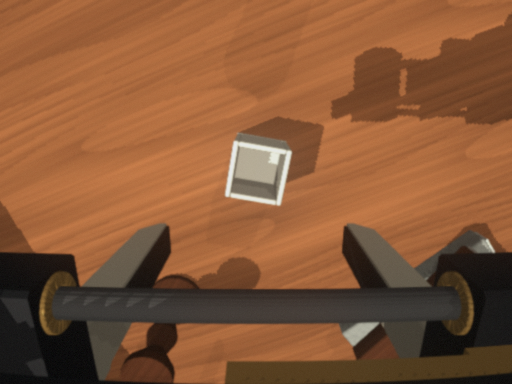

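The wrist view shows the mouth of the cup, with rim corners near (237,141), (291,150), (280,204) and (226,194). It is yawed slightly relative to the tool.

Run:
```python
from h import *
m=cam("wrist");im=cv2.imread("pics/w1.png")
px=[(237,141),(291,150.5),(280,204),(226,194.5)]
P=onz(m,px,70)[:,:2];print(P.round(1),P.mean(0))
e=[P[1]-P[0],P[2]-P[1],P[2]-P[3],P[3]-P[0]];print([ (np.linalg.norm(v).round(1),np.degrees(np.arctan2(v[1],v[0])).round(1)) for v in e])
g=cv2.cvtColor(im,cv2.COLOR_BGR2GRAY)[120:220,210:310]
k=max(comps(g,g>215,50),key=lambda a:a[0][4]);r=cv2.minAreaRect(quad(k[2]));b=cv2.boxPoints(r)+[210,120];print(b);P=onz(m,b,70)[:,:2];print(P.round(1),P.mean(0))
R0=rot(env.sense()["tcp_rot"]);print("tool x ang",np.degrees(np.arctan2(R0[1,0],R0[0,0])),"y",np.degrees(np.arctan2(R0[1,1],R0[0,1])))
```

```text
[[563.6 270.7]
 [590.4 314.9]
 [636.5 286.8]
 [608.2 241. ]] [599.66076729 278.35758687]
[(np.float64(51.6), np.float64(58.7)), (np.float64(53.9), np.float64(-31.3)), (np.float64(53.9), np.float64(58.3)), (np.float64(53.6), np.float64(-33.7))]
[[225.18096352 194.86895752]
 [233.76754951 141.20280838]
 [285.40562439 149.46489716]
 [276.81903839 203.13104248]]
[[608.2 240.1]
 [562.7 267.8]
 [587.6 310.3]
 [634.5 284.2]] [598.23867954 275.6101554 ]
tool x ang 158.74242351084376 y 68.74241978558662
```

```bash
echo '[[93,-7,1,20,0.09],[93,-7,1,60,0.187],[93,-7,1,100,0.187],[93,-7,1,140,0.187],[93,-7,1,165,0.187],[93,-7,1,177,0.187],[93,-7,1,177,0.187],[93,-7,1,177,0.187],[50,-7,1,177,0.187],[50,-7,1,177,0.187],[50,-7,1,177,0.187],[50,-7,1,177,0.187],[50,-7,1,177,0.187],[50,-7,1,177,0.187]]' | python3 nudge.py
```

```text
clock: 3.65
tcp_pos: [606.9, 272.6, 41.7]
tcp_rot: [-0.0, 0.276, 0.961, -0.0]
wrist_force: [-0.8, -0.3, 2.7]
grip_width: 56.1
gripper_force: 30.0
```

```bash
echo '[[50,0,0,-15,0],[50,4,-9,-35,0],[50,13,-28,-40,-0.06],[50,25,-54,-40,-0.13],[50,38,-82,-40,-0.22],[50,50,-109,-40,-0.31],[50,61,-132,-40,-0.4],[50,70,-152,-40,-0.48],[50,76,-165,-40,-0.54],[50,78,-170,-40,-0.56],[50,78,-170,-40,-0.56],[50,78,-170,-40,-0.56]]' | python3 nudge.py
python3 - <<'E'
from h import *
c=[env.get_image(n)[a:a+150,b:b+200,::-1] for n,a,b in(("side",90,110),("scene",80,210))]
cv2.imwrite("pics/s2.png",np.hstack([cv2.resize(x,None,fx=2,fy=2,interpolation=cv2.INTER_CUBIC) for x in c]))
E
```

```text
clock: 5.15
tcp_pos: [451.4, 170.6, 81.7]
tcp_rot: [0.0, 0.0, 1.0, 0.0]
wrist_force: [0.2, -0.0, -2.4]
grip_width: 55.8
gripper_force: 30.0
```

View pics/s2.png

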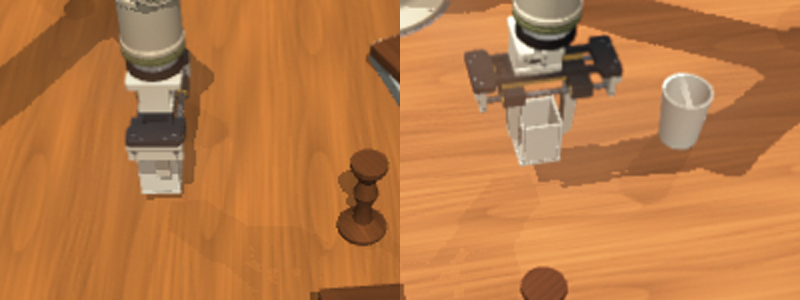

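```bash
echo '[[50,0,0,15,0],[50,0,0,30,0],[50,0,0,38,0],[50,0,0,40,0],[50,0,0,40,0],[66,0,0,40,0],[66,0,0,40,0],[66,2,0,40,0],[66,5,0,40,0],[66,5,0,40,0],[50,5,0,40,0],[50,5,0,40,0],[50,5,0,40,0],[50,5,0,40,0]]' | python3 nudge.py
echo '[[50,-5,0,-1,0],[50,-11,0,-2,0],[50,-16,0,-2.5,0],[50,-22,0,-3.5,0],[50,-28,0,-3.5,0],[50,-33,0,-3,0],[50,-33,0,-3,0]]' | python3 nudge.py
python3 - <<'E'
from h import *
c=[env.get_image(n)[a:a+150,b:b+200,::-1] for n,a,b in(("side",90,110),("scene",80,210))]
cv2.imwrite("pics/s3.png",np.hstack([cv2.resize(x,None,fx=2,fy=2,interpolation=cv2.INTER_CUBIC) for x in c]))
E
```

```text
clock: 7.0
tcp_pos: [445.7, 170.0, 41.6]
tcp_rot: [0.0, -0.0, 1.0, 0.0]
wrist_force: [0.3, 0.3, -0.1]
grip_width: 55.5
gripper_force: 30.0
clock: 7.88
tcp_pos: [479.1, 170.0, 44.5]
tcp_rot: [0.0, 0.0, 1.0, 0.0]
wrist_force: [0.1, -0.4, -3.3]
grip_width: 55.7
gripper_force: 30.0
```

View pics/s3.png

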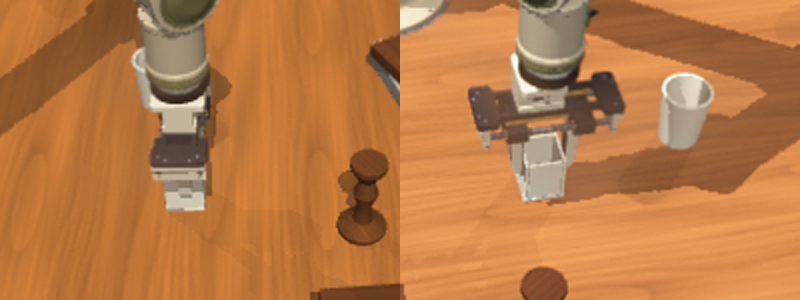

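```bash
echo '[[50,0,0,1.5,0],[50,0,0,3,0],[50,0,0,3,0],[66,0,0,3,0],[66,0,0,3,0],[66,-5,0,-5,0],[66,-13,0,-13.5,0],[66,-13,0,-13.5,0],[66,-13,0,-13.5,0],[50,-13,0,-13.5,0],[50,-13,0,-13.5,0],[50,-13,0,-13.5,0],[50,-13,0,-13.5,0]]' | python3 nudge.py
echo '[[50,0,0,1,0],[50,0,0,2,0],[50,0,0,2,0]]' | python3 nudge.py
```

```text
clock: 9.6
tcp_pos: [491.4, 170.0, 58.0]
tcp_rot: [-0.0, -0.0, 1.0, -0.0]
wrist_force: [-0.2, 0.1, -1.5]
grip_width: 55.6
gripper_force: 30.0
clock: 9.98
tcp_pos: [491.7, 170.0, 57.8]
tcp_rot: [0.001, -0.0, 1.0, -0.0]
wrist_force: [-5.1, -1.3, 27.0]
grip_width: 55.7
gripper_force: 30.0
```

```bash
echo '[[50,-3,0,0,0],[50,-6,0,0,0],[50,-9,0,0,0],[50,-12,0,0,0],[50,-15,0,0,0],[50,-15,0,0,0]]' | python3 nudge.py
python3 - <<'E'
from h import *
c=[env.get_image(n)[a:a+150,b:b+200,::-1] for n,a,b in(("side",90,110),("scene",80,210))]
cv2.imwrite("pics/s4.png",np.hstack([cv2.resize(x,None,fx=2,fy=2,interpolation=cv2.INTER_CUBIC) for x in c]))
E
```

```text
clock: 10.72
tcp_pos: [506.2, 170.2, 56.9]
tcp_rot: [-0.0, -0.0, 1.0, -0.0]
wrist_force: [-3.3, 0.2, 13.2]
grip_width: 55.5
gripper_force: 30.0
```

View pics/s4.png

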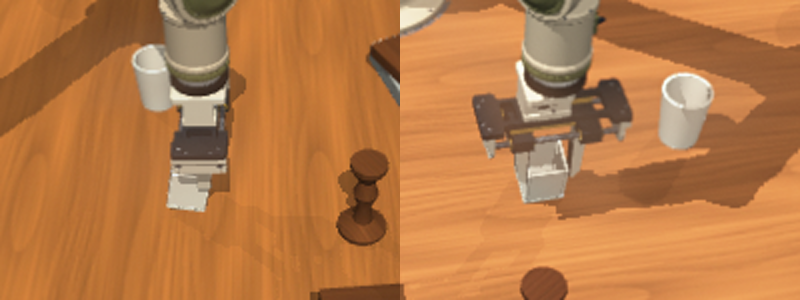

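```bash
echo '[[50,-6,0,0.5,0],[50,-13,0,2,0],[50,-21,0,4.5,0],[50,-28.5,0,8.5,0],[50,-35.5,0,13,0],[50,-42,0,18.5,0],[50,-47.5,0,25,0],[50,-52.5,0,31.5,0],[50,-52.5,0,31.5,0]]' | python3 nudge.py
python3 - <<'E'
from h import *
c=[env.get_image(n)[a:a+150,b:b+200,::-1] for n,a,b in(("side",90,140),("scene",90,210))]
cv2.imwrite("pics/s5.png",np.hstack([cv2.resize(x,None,fx=2,fy=2,interpolation=cv2.INTER_CUBIC) for x in c]))
E
```

```text
clock: 11.95
tcp_pos: [560.6, 170.4, 24.9]
tcp_rot: [0.001, -0.0, 1.0, 0.0]
wrist_force: [2.8, -0.7, 4.9]
grip_width: 55.8
gripper_force: 30.0
```

View pics/s5.png

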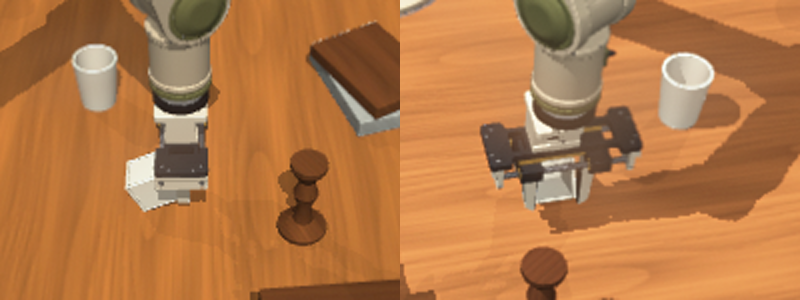

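```bash
echo '[[50,-2.5,0,5,0],[50,-5,0,10,0],[50,-6.5,0,15,0],[50,-7.5,0,19,0],[50,-7.5,0,19,0]]' | python3 nudge.py
```

```text
clock: 12.68
tcp_pos: [569.0, 170.4, 6.5]
tcp_rot: [0.002, 0.0, 1.0, 0.001]
wrist_force: [5.2, -0.3, 6.2]
grip_width: 55.7
gripper_force: 30.0
```

```bash
echo '[[50,-0.5,0,1.5,0],[50,-0.5,0,2.5,0],[50,-0.5,0,2.5,0],[70,-0.5,0,1,0],[80,-0.5,0,0,0],[93,-0.5,0,0,0],[93,-0.5,0,-20,0],[93,0,0,-70,0],[93,0,0,-120,0],[93,0,0,-170,0],[93,0,0,-180,0],[93,0,0,-180,0],[93,0,0,-180,0]]' | python3 nudge.py
python3 - <<'E'
from h import *
m=cam("wrist");im=env.get_image("wrist");np.save("w6.npy",np.array(m["pose"]))
cv2.imwrite("pics/w6raw.png",im[:,:,::-1])
c=env.get_image("side")[80:240,130:330,::-1]
cv2.imwrite("pics/s6.png",np.hstack([im[:,80:440,::-1],cv2.resize(c,(440,384),interpolation=cv2.INTER_CUBIC)]))
E
```

```text
clock: 14.3
tcp_pos: [565.7, 169.7, 184.0]
tcp_rot: [-0.001, -0.0, 1.0, -0.0]
wrist_force: [-1.1, 0.5, -0.4]
grip_width: 93.3
gripper_force: 0.0
```

View pics/s6.png

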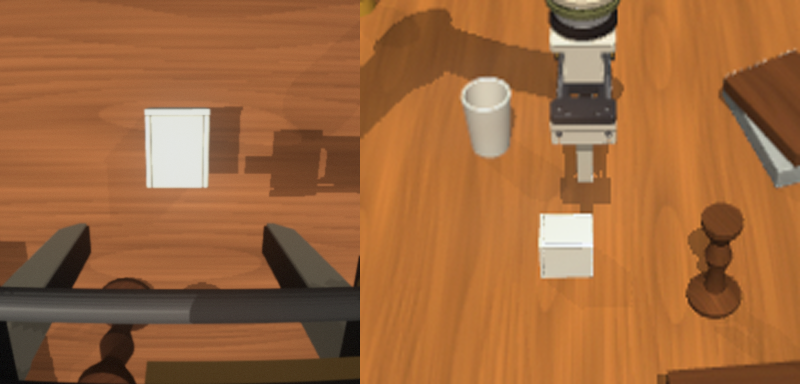

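The cup now lies flat and square to the tool, mouth toward +x. In the wrist view its top face spans (226,113)–(288,187) in full-image pixels.

Run:
```python
from h import *
m=cam("wrist");im=cv2.imread("pics/w6raw.png");h=cv2.cvtColor(im,cv2.COLOR_BGR2HSV)
k=max(comps(im,(h[...,1]<60)&(h[...,2]>140),400),key=lambda a:a[0][4])
b=cv2.boxPoints(cv2.minAreaRect(quad(k[2])));print(k[0],b.round(1).tolist());print(onz(m,b,56).round(1).tolist())
print(onz(m,[(230,115),(284,115)],56).round(1))
```

```text
[224, 108, 66, 80, 5044] [[224.0, 108.0], [289.0, 108.0], [289.0, 187.0], [224.0, 187.0]]
[[503.0, 142.4, 56.0], [503.0, 198.0, 56.0], [573.1, 199.7, 56.0], [573.1, 140.7, 56.0]]
[[509.  147.4  56. ]
 [508.9 193.8  56. ]]
```

```bash
echo '[[93,2,0,30,0],[93,2,0,75,0],[93,2,0,115,0],[93,2,0,135,0],[93,2,0,140,0],[93,2,0,140,0],[50,2,0,140,0],[50,2,0,140,0],[50,2,0,140,0],[50,2,0,140,0],[50,2,0,140,0],[50,2,0,141,0],[50,2,0,142,0],[50,2,0,142,0]]' | python3 nudge.py
echo '[[50,-3,0,0,0],[50,-6,0,0,0],[50,-9,0,0,0],[50,-12,0,0,0],[50,-15,0,1,0],[50,-15,0,1,0]]' | python3 nudge.py
python3 - <<'E'
from h import *
c=env.get_image("side")[80:240,130:330,::-1]
cv2.imwrite("pics/s7.png",cv2.resize(c,None,fx=3,fy=3,interpolation=cv2.INTER_CUBIC))
E
```

```text
clock: 16.15
tcp_pos: [565.0, 170.1, 45.8]
tcp_rot: [0.001, -0.0, 1.0, 0.0]
wrist_force: [-3.9, -2.1, 25.9]
grip_width: 55.9
gripper_force: 30.0
clock: 16.9
tcp_pos: [579.7, 170.2, 43.9]
tcp_rot: [0.0, -0.0, 1.0, 0.0]
wrist_force: [-3.1, -0.4, 16.5]
grip_width: 55.6
gripper_force: 30.0
```

View pics/s7.png

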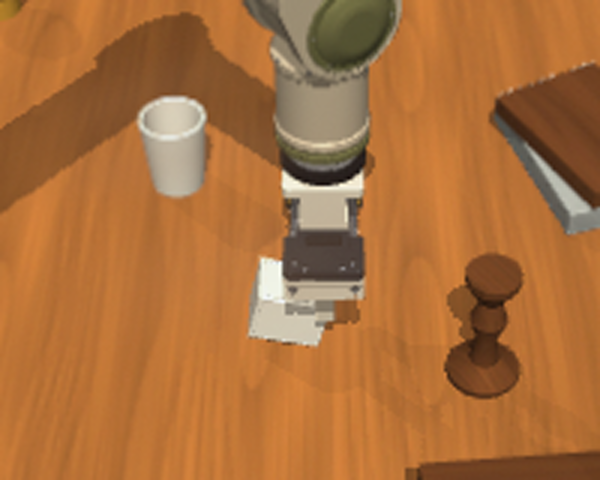

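The side view shows the cup tilting about its mouth edge, near (285,310) in the crop. I'll carry on along the same arc.

```bash
echo '[[50,-6,0,0,0],[50,-11,0,1,0],[50,-17,0,4,0],[50,-23,0,7.5,0],[50,-28,0,11.5,0],[50,-33,0,16,0],[50,-37,0,21,0],[50,-40,0,27,0],[50,-42.5,0,32,0],[50,-44,0,36,0],[50,-44,0,36,0]]' | python3 nudge.py
python3 - <<'E'
from h import *
for n in("side","scene"):
    im=env.get_image(n);cv2.imwrite(f"pics/{n}8.png",im[:,:,::-1])
    h=hsv(im);m=cam(n)
    for st,c,k in comps(im,(h[...,1]<60)&(h[...,2]>120),100):
        p=onz(m,[c],35)[0]
        if 550<p[0]<700 and 80<p[1]<300: print(n,st,p.round())
E
```

```text
clock: 18.32
tcp_pos: [626.1, 170.2, 7.5]
tcp_rot: [0.002, 0.0, 1.0, 0.0]
wrist_force: [4.0, -0.9, 5.6]
grip_width: 55.9
gripper_force: 30.0
side [242, 147, 26, 19, 307] [632. 269.  35.]
side [230, 162, 38, 33, 531] [595. 164.  35.]
scene [277, 200, 27, 14, 257] [625. 167.  35.]
```

```bash
echo '[[50,-0.5,0,1.5,0],[50,-1,0,3,0],[50,-1,0,3.5,0],[50,-1,0,3.5,0]]' | python3 nudge.py
echo '[[70,0,0,-1,0],[80,0,0,-2,0],[93,0,0,-2,0],[93,0,0,-20,0],[93,0,0,-70,0],[93,0,0,-120,0],[93,5,0,-170,0],[93,10,0,-185,0],[93,10,0,-185,0],[93,10,0,-185,0]]' | python3 nudge.py
python3 - <<'E'
from h import *
m=cam("wrist");im=env.get_image("wrist");cv2.imwrite("pics/w9.png",im[:,:,::-1]);h=hsv(im)
k=max(comps(im,(h[...,1]<60)&(h[...,2]>140),400),key=lambda a:a[0][4])
b=cv2.boxPoints(cv2.minAreaRect(quad(k[2])));print(k[0],b.round(1).tolist());print(onz(m,b,70).round(1).tolist())
g=cv2.cvtColor(im,cv2.COLOR_RGB2GRAY);x,y,w,hh,_=k[0];print(np.median(g[y:y+hh,x+5:x+w-5],1).astype(int).tolist());print(np.median(g[y+5:y+hh-5,x:x+w],0).astype(int).tolist())
E
```

```text
clock: 18.92
tcp_pos: [627.4, 170.2, 4.5]
tcp_rot: [0.002, 0.0, 1.0, 0.001]
wrist_force: [4.3, -1.3, 8.3]
grip_width: 55.7
gripper_force: 30.0
clock: 20.18
tcp_pos: [614.0, 169.7, 187.0]
tcp_rot: [-0.001, -0.0, 1.0, -0.0]
wrist_force: [0.2, 0.6, -0.5]
grip_width: 93.1
gripper_force: 0.0
[223, 135, 68, 65, 4254] [[223.0, 199.0], [223.0, 135.0], [290.0, 135.0], [290.0, 199.0]]
[[629.4, 140.6, 70.0], [573.1, 142.0, 70.0], [573.1, 198.3, 70.0], [629.4, 199.7, 70.0]]
[167, 222, 232, 232, 232, 232, 232, 232, 232, 232, 232, 232, 232, 232, 232, 232, 232, 232, 232, 233, 233, 233, 233, 233, 233, 233, 233, 233, 233, 233, 233, 233, 233, 233, 233, 233, 233, 233, 233, 233, 233, 233, 233, 233, 233, 233, 233, 232, 232, 232, 232, 232, 232, 232, 232, 232, 232, 232, 232, 232, 232, 232, 231, 226, 194]
[148, 192, 227, 231, 232, 232, 232, 232, 232, 232, 232, 232, 232, 232, 232, 232, 232, 232, 232, 232, 233, 233, 232, 233, 232, 233, 233, 233, 233, 233, 233, 233, 233, 233, 233, 233, 233, 233, 233, 233, 233, 233, 233, 233, 233, 233, 233, 233, 233, 233, 233, 233, 233, 233, 232, 232, 232, 232, 232, 232, 232, 232, 232, 232, 231, 227, 195, 141]
```

Run:
```python
from h import *
for n in("side","scene"):
    im=cv2.imread(f"pics/{n}0.png")[:,:,::-1].copy();h=hsv(im);m=cam(n)
    k=max(comps(im,(h[...,0]>14)&(h[...,0]<32)&(h[...,1]<130)&(h[...,1]>40)&(h[...,2]>100),2000),key=lambda a:a[0][4] if a[0][1]>160 else 0)
    c=quad(k[2]);a=cv2.approxPolyDP(c,6,True)[:,0];print(n,a.tolist());print(onz(m,a,108).round().tolist())
```

```text
side [[269, 245], [206, 250], [211, 349], [278, 342]]
[[655.0, -113.0, 108.0], [505.0, -125.0, 108.0], [526.0, -366.0, 108.0], [661.0, -354.0, 108.0]]
scene [[170, 169], [88, 184], [89, 227], [91, 192], [98, 226], [178, 211]]
[[506.0, -122.0, 108.0], [517.0, -327.0, 108.0], [649.0, -322.0, 108.0], [545.0, -319.0, 108.0], [650.0, -301.0, 108.0], [640.0, -115.0, 108.0]]
```

```bash
echo '[[93,13,0,30,0],[93,13,0,80,0],[93,13,0,120,0],[93,13,0,145,0],[93,13,0,154,0],[93,13,0,154,0],[93,13,0,154,0],[50,13,0,154,0],[50,13,0,154,0],[50,13,0,154,0],[50,13,0,154,0],[50,13,0,154,0],[50,13,0,154,0]]' | python3 nudge.py
echo '[[50,0,0,-15,0],[50,0,0,-45,0],[50,0,0,-85,0],[50,0,-10,-120,0],[50,1,-35,-142,0],[50,4,-75,-150,0],[50,8,-120,-150,-0.02],[50,11,-170,-150,-0.04],[50,15,-220,-150,-0.05],[50,18,-270,-150,-0.05],[50,22,-315,-150,-0.05],[50,24,-352,-150,-0.05],[50,26,-380,-150,-0.05],[50,26,-392,-150,-0.05],[50,26,-392,-150,-0.05],[50,26,-392,-150,-0.05]]' | python3 nudge.py
python3 - <<'E'
from h import *
im=np.hstack([cv2.resize(env.get_image(n)[a:a+200,b:b+200,::-1],None,fx=2,fy=2) for n,a,b in(("side",160,130),("scene",130,60))]);cv2.imwrite("pics/d1.png",im)
E
```

```text
clock: 21.85
tcp_pos: [601.7, 170.1, 34.3]
tcp_rot: [0.0, -0.0, 1.0, 0.0]
wrist_force: [-0.6, -0.1, 2.6]
grip_width: 55.7
gripper_force: 30.0
clock: 23.85
tcp_pos: [576.0, -220.3, 184.3]
tcp_rot: [0.0, -0.026, 1.0, 0.0]
wrist_force: [-0.0, 0.2, -3.0]
grip_width: 56.0
gripper_force: 30.0
```

View pics/d1.png

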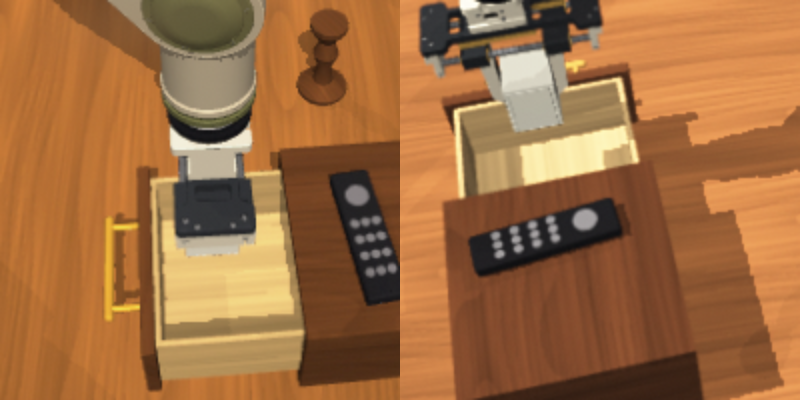

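The cup hangs base-up over the open part of the drawer, well clear of the drawer walls and the chest's top. Lowering it now.

```bash
echo '[[50,0,0,20,0],[50,0,0,55,0],[50,0,0,90,0],[50,0,0,115,0],[50,0,0,124,0],[50,0,0,126,0],[50,0,0,127.5,0],[50,0,0,128.5,0],[50,0,0,128.5,0],[50,0,0,128.5,0]]' | python3 nudge.py
```

```text
clock: 25.2
tcp_pos: [576.1, -222.1, 56.3]
tcp_rot: [0.001, -0.025, 1.0, -0.0]
wrist_force: [0.3, 0.3, 2.0]
grip_width: 55.7
gripper_force: 30.0
```

```bash
echo '[[62,0,0,0,0],[75,0,0,0,0],[85,0,0,0,0],[85,0,0,0,0],[85,0,0,-10,0],[85,0,0,-40,0],[85,0,0,-85,0],[85,0,0,-125,0],[85,0,0,-145,0],[85,0,0,-145,0],[85,0,0,-145,0]]' | python3 nudge.py
python3 - <<'E'
from h import *
m=cam("wrist");im=env.get_image("wrist");cv2.imwrite("pics/w10.png",im[:,:,::-1]);h=hsv(im)
for st,c,k in comps(im,(h[...,1]<35)&(h[...,2]>140),400):
  b=cv2.boxPoints(cv2.minAreaRect(quad(k)));print(st,onz(m,b,92).round(1).tolist())
for st,c,k in comps(im,(h[...,0]>18)&(h[...,0]<30)&(h[...,1]>150)&(h[...,2]>110),60):
  b=cv2.boxPoints(cv2.minAreaRect(quad(k)));print("y",st,onz(m,b,92).round(1).tolist())
E
```

```text
clock: 26.58
tcp_pos: [575.2, -221.9, 200.0]
tcp_rot: [-0.0, -0.025, 1.0, 0.0]
wrist_force: [-0.2, 0.2, -0.4]
grip_width: 84.7
gripper_force: 0.0
[223, 152, 67, 65, 4253] [[548.7, -250.3, 92.0], [546.0, -196.1, 92.0], [601.8, -191.8, 92.0], [604.7, -249.0, 92.0]]
y [181, 38, 43, 4, 77] [[462.2, -285.1, 92.0], [459.9, -252.8, 92.0], [461.8, -252.7, 92.0], [464.2, -285.1, 92.0]]
```

```bash
echo '[[40,15,0,0,0],[0,50,0,0,0],[0,90,1,0,0],[0,125,1,0,0],[0,148,1,0,0],[0,155,1,0,0],[0,155,1,20,0],[0,155,1,55,0],[0,155,1,90,0],[0,155,1,112,0],[0,155,1,120,0],[0,155,1,120,0]]' | python3 nudge.py
echo '[[0,-5,0,0,0],[0,-11,0,0,0],[0,-17,0,0,0],[0,-23,0,0,0],[0,-29,0,0,0],[0,-35,0,0,0],[0,-41,0,0,0],[0,-47,0,0,0],[0,-53,0,0,0],[0,-59,0,0,0]]' | python3 nudge.py
```

```text
clock: 28.12
tcp_pos: [421.0, -228.5, 80.4]
tcp_rot: [-0.0, -0.025, 1.0, 0.0]
wrist_force: [0.1, -0.0, 0.3]
grip_width: 0.3
gripper_force: 0.0
clock: 29.38
tcp_pos: [480.1, -225.4, 80.5]
tcp_rot: [-0.0, -0.025, 1.0, 0.0]
wrist_force: [-2.7, 2.6, 1.1]
grip_width: 0.2
gripper_force: 1.5
```

```bash
echo '[[0,-6,0,0,0],[0,-12,0,0,0],[0,-18,0,0,0],[0,-24,0,0,0],[0,-30,0,0,0],[0,-36,0,0,0],[0,-42,0,0,0],[0,-48,0,0,0],[0,-54,0,0,0],[0,-60,0,0,0],[0,-66,0,0,0],[0,-72,0,0,0],[0,-78,0,0,0],[0,-84,0,0,0],[0,-90,0,0,0],[0,-94,0,0,0]]' | python3 nudge.py
python3 - <<'E'
from h import *
m=cam("side");im=env.get_image("side");cv2.imwrite("pics/side11.png",im[:,:,::-1]);h=hsv(im)
for st,c,k in comps(im,(h[...,0]>18)&(h[...,0]<30)&(h[...,1]>150)&(h[...,2]>120),30):
  b=cv2.boxPoints(cv2.minAreaRect(quad(k)));print("y",st,onz(m,b,92).round(1).tolist())
for st,c,k in comps(im,(h[...,1]<50)&(h[...,2]>120),60):
  print(st,onz(m,[c],92).round())
E
```

```text
clock: 31.38
tcp_pos: [574.2, -221.0, 80.6]
tcp_rot: [0.0, -0.025, 1.0, -0.0]
wrist_force: [-3.0, 2.1, 1.0]
grip_width: 0.9
gripper_force: 1.4
y [243, 307, 18, 9, 51] [[589.0, -272.9, 92.0], [627.7, -265.1, 92.0], [629.5, -277.6, 92.0], [591.1, -285.3, 92.0]]
[305, 128, 56, 30, 455] [[874. 253.  92.]]
[303, 253, 11, 9, 77] [[ 747. -138.   92.]]
[217, 258, 37, 22, 450] [[ 574. -168.   92.]]
[220, 305, 35, 5, 97] [[ 577. -265.   92.]]
```

```bash
echo '[[0,-3,0,0,0],[0,-6,0,0,0],[0,-9,0,0,0],[0,-12,0,0,0],[0,-15,0,0,0],[0,-18,0,0,0],[0,-20,0,0,0],[0,-22,0,0,0],[0,-24,0,0,0],[0,-26,0,0,0]]' | python3 nudge.py
echo '[[0,-2,0,0,0],[0,-4,0,0,0],[0,-6,0,0,0],[0,-8,0,0,0]]' | python3 nudge.py
```

```text
clock: 32.67
tcp_pos: [598.5, -219.8, 80.6]
tcp_rot: [-0.001, -0.025, 1.0, 0.0]
wrist_force: [-9.3, 2.1, 6.7]
grip_width: 0.4
gripper_force: 4.7
clock: 33.17
tcp_pos: [598.6, -219.7, 80.4]
tcp_rot: [-0.008, -0.024, 1.0, 0.0]
wrist_force: [-31.0, 4.2, 26.7]
grip_width: 0.7
gripper_force: 15.9
```

```bash
echo '[[0,8,0,0,0],[0,20,0,0,0],[0,50,0,0,0],[0,85,0,0,0],[0,95,0,0,0],[0,95,0,-40,0],[0,95,0,-100,0],[0,95,0,-150,0],[0,95,0,-180,0],[0,95,0,-180,0],[0,95,0,-180,0]]' | python3 nudge.py
python3 - <<'E'
from h import *
for n in("side","scene"):
  m=cam(n);im=env.get_image(n);cv2.imwrite(f"pics/{n}12.png",im[:,:,::-1]);h=hsv(im)
  print(n)
  for st,c,k in comps(im,(h[...,0]>18)&(h[...,0]<30)&(h[...,1]>150)&(h[...,2]>110),30):
    b=cv2.boxPoints(cv2.minAreaRect(quad(k)));print("y",st,onz(m,b,92).round(1).tolist())
  for st,c,k in comps(im,(h[...,0]>14)&(h[...,0]<32)&(h[...,1]<130)&(h[...,1]>40)&(h[...,2]>100),15):
    p=onz(m,[c],100).round()[0]
    if p[1]<-90 and 400<p[0]<800: print("cream",st,p)
  # chest outline: front-left top corner region of dark mask
  k=max(comps(im,h[...,2]<125,1500),key=lambda a:a[0][4] if a[0][1]>150 else 0)
  a=cv2.approxPolyDP(quad(k[2]),5,True)[:,0];print("chest",a.tolist(),onz(m,a,130).round().tolist())
E
```

```text
clock: 34.55
tcp_pos: [513.0, -224.1, 260.1]
tcp_rot: [0.0, -0.025, 1.0, -0.0]
wrist_force: [-0.4, -0.9, -0.4]
grip_width: 0.6
gripper_force: 0.0
side
y [249, 264, 23, 51, 266] [[600.5, -156.3, 92.0], [642.6, -149.7, 92.0], [653.2, -277.7, 92.0], [614.2, -283.1, 92.0]]
cream [175, 253, 45, 11, 294] [ 488. -144.  100.]
chest [[368, 228], [270, 235], [271, 292], [263, 240], [274, 349], [383, 341], [397, 319], [388, 289], [343, 291], [387, 287], [378, 255], [319, 254], [374, 247]] [[896.0, -83.0, 130.0], [657.0, -99.0, 130.0], [651.0, -250.0, 130.0], [639.0, -114.0, 130.0], [651.0, -377.0, 130.0], [872.0, -369.0, 130.0], [912.0, -322.0, 130.0], [908.0, -251.0, 130.0], [807.0, -252.0, 130.0], [907.0, -246.0, 130.0], [904.0, -162.0, 130.0], [766.0, -155.0, 130.0], [899.0, -139.0, 130.0]]
scene
y [94, 97, 34, 8, 67] [[185.6, -323.7, 92.0], [176.1, -226.3, 92.0], [187.9, -225.0, 92.0], [197.3, -321.9, 92.0]]
chest [[184, 210], [188, 237], [181, 212], [167, 215], [170, 231], [164, 215], [166, 227], [154, 231], [142, 219], [143, 234], [138, 220], [136, 236], [134, 221], [123, 222], [118, 241]
[... 404 characters left out ...]
 130.0], [702.0, -171.0, 130.0], [665.0, -196.0, 130.0], [706.0, -196.0, 130.0], [666.0, -205.0, 130.0], [709.0, -212.0, 130.0], [667.0, -214.0, 130.0], [665.0, -239.0, 130.0], [715.0, -252.0, 130.0], [667.0, -260.0, 130.0], [716.0, -263.0, 130.0], [720.0, -280.0, 130.0], [696.0, -285.0, 130.0], [720.0, -285.0, 130.0], [726.0, -307.0, 130.0], [674.0, -330.0, 130.0], [746.0, -326.0, 130.0], [740.0, -315.0, 130.0], [792.0, -307.0, 130.0], [792.0, -292.0, 130.0], [812.0, -313.0, 130.0], [842.0, -299.0, 130.0], [908.0, -301.0, 130.0], [900.0, -287.0, 130.0], [919.0, -315.0, 130.0], [968.0, -287.0, 130.0], [953.0, -80.0, 130.0], [904.0, -79.0, 130.0], [900.0, -52.0, 130.0], [896.0, -86.0, 130.0]]
```

```bash
python3 -c "
from station import env
print(env.finish_job())"
```

```text
the job is handed in; nothing more can be done
None
```

The square cup stands mouth-down on the drawer floor, the drawer is slid shut to its stop, and I handed the job in at about 35 s without touching the other three objects.

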